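# Measure turned mouth-up, price tile stacked on the sloped rest

### The arm

A 6-joint arm with a two-finger parallel gripper is mounted at the origin on the work surface. World frame = base frame: x ahead of the robot, y to its left, z up, the work surface at z = 0. Lengths are in mm, angles in rad, forces in N, time in s.
With the tool pointing down it reaches from about 275 to 750 mm from the base axis. Payload 10.2 kg.
Tool frame: the origin (TCP) lies midway between the tips of the shut fingers; the grasp point (between the pads) lies 19 mm behind it (grasp_offset is the distance from the TCP to the grasp point, in mm); z points along the fingers, y is the direction in which the jaws open and shut (so a half turn about z gives the same grasp; the last joint's range is limited). The gripper opens to 88 mm and grips with 3 to 60 N. Pads are 18 mm wide; open, the fingers measure 123 mm over their backs; the gripper's body (75 mm by 187 mm) begins 45 mm behind the grasp point.
Start: joints at [-1.387, 0.313, 1.498, -0, 1.331, -0.223], TCP at [207.716, -482.167, 238.72] pointing down, gripper open.
Joint ranges: [-2.94, 2.94], [-0.97, 2.17], [0.19, 2.56], [-1.23, 4.37], [0.02, 3.11], [-2.88, 2.88]. Speed limits (rad/s): [2.39, 2.39, 3.01, 3.14, 3.14, 3.14].

### API

Orientations are given as a rotation vector (axis times angle).
In Python, from station import * gives the robot as it stands.
- The arm moves only by the tool servo_tool, never from a script. Its argument "increments" is a list of rows, each an object with "jaw": the closure, from -1 (fully open) to 1 (shut); "linear": the shift along the tool's x, y, z in units of 50 mm (1.0 is 50 mm), a list of three; "twist": the turn about the tool's z in units of 10 degrees (1.0 is 10 degrees). In form: [{"jaw": jaw, "linear": [x, y, z], "twist": twist}, ...]. A call has 1 to 5 rows; each row is the pose to reach, as a shift and turn from the pose commanded when the call began, along the tool's axes at that moment; what a row does not reach only later rows make up. A row lasts 1/8 s, in which the tool goes at most 62.5 mm and 10.7 degrees, less where a joint would pass 70% of its speed; a pose out of reach is approached as far as the arm can. A call with a gripper value outside its range is refused whole. The fingers move at their own pace and stop on an object; "force" is the grip in N (left out, the last holds). Time passes only in rows, so rows that repeat a pose let the fingers close. It gives the time, the measured TCP pose, the force and the opening at its end, in the units of the state.
- read_state(): the state, without advancing time (a new reading comes with each control period).
- capture(name): name is "scene" or "top" or "wrist"; returns the picture (400x640x3 uint8, red, green, blue); there is no depth.
- camera_model(name): a dict with "fov_y" (degrees; the focal length in pixels is half the picture's height over the tangent of half this angle, whatever the lens; pixels are square), "cx", "cy" (the principal point, pixels), "origin" and "rotation" of the camera in the world; the wrist camera has in their place "T_tool_cam" (4x4, takes a point from camera to tool coordinates, whose origin is the TCP and whose axes are the flange's). Camera axes: x right, y down, z forward; pixel columns grow to the right and rows downward; lengths in mm; the calibration is good to about 2 mm. A picture is of the moment at which its call begins: read the wrist's pose just before it. camera_model takes no time and is no camera call.
- job_done(): hands the job in, once; it reports no verdict.
The state is a dict: "clock": time; "joints": joint angles; "dq": joint speeds; "effort": joint torques, N m; "eef_pos": TCP position; "tcp_rot": TCP orientation; "ft_force": force on the tool from outside, world axes, zero at the start; "ft_torque": the same for the moment, N m; "width": finger opening in mm.
Only numpy, scipy, OpenCV 4.12 (cv2) and the standard library are available. Lean on these libraries where they do the work, as an engineer would, in place of code of your own. Each camera call takes 0.05 s, during which the arm holds its last target.

### The job

Get the farm-shop counter ready for the next customer. Turn the square wooden measure, now standing mouth-down, mouth-up and stand it in the middle of the low pale stone slab, ready to be filled; and lay the loose slate price tile flat on top of the one already on the sloped rest, squarely over it, with its lower end right against the lip. Leave the other goods on the counter where they are.

Things in the scene. Friction and masses are not known exactly. Their poses are not given: they have to be found in the camera images.
- measure_center (a point): Centre (half-way up) of the square wooden measure, an open cup of pale wood, 60 x 60 mm outside with flat sides, 85 mm tall, walls 6 mm, bottom 8 mm thick, about 0.16 kg. z runs from the mouth to the closed bottom: up at the start (mouth on the table), down at the end; x and y are square to the sides. Lying on a side it stays put, its centre 30 mm above the surface.
- plinth_top (a point): Centre of the top face of the plinth, a fixed pale stone slab, 120 x 120 mm, 20 mm high; z up, x and y square to its edges.
- tile_center (a point): Centre of the loose slate tile, dark grey, blank, 130 mm (x) x 56 mm (y) x 12 mm (z), about 0.22 kg, lying flat on the table at the start.
- old_tile_center (a point): Centre of the slate tile that already lies on the sloped rest, the same size (130 x 56 x 12 mm, x up the slope), its lower end against the lip. It is loose.
- rest_board: Fixed sloped wooden board, 150 mm long (x, up the slope) by 110 mm wide (y), z square to it, tilted 20 degrees, low end on the robot's side. Origin: on its upper surface at the middle of the foot of the lip, 32 mm above the table. The lip is 32 mm high, 10 mm thick, its face at x = 0. A tile against it has its centre at x = 65 mm; z = 6 mm on the board, 18 mm on one other tile.
- bunch: Bystander: paper-banded bunch of asparagus lying down, 180 x 44 mm, 38 mm high; origin under its centre.
- tin_cup: Bystander: round steel cup standing mouth-up, 72 mm across, 75 mm tall; origin at the centre of its underside.
- jar: Bystander: amber glass jar with white cap, 60 mm across, 90 mm tall; origin at the centre of its underside.
- brush: Bystander: wooden hand brush lying flat, 190 mm long along x; origin under it.
- punnet: Bystander: open cardboard punnet of tomatoes, 130 x 90 mm, 45 mm high; origin at the centre of its underside.
- potato: Bystander: potato, 72 mm across, 50 mm high; origin at the centre of its underside.
Mind the look-alikes: they are no part of the job. Leave any blue or yellow look-alike of the part that bears tile_center alone.

How it is judged:
By the outcome, as a careful person would: the job done as asked, in the order asked, and still so for the second after the job is handed in, with the robot touching nothing.
It also fails if it takes over 72 s, if anything falls off the work surface, if the arm or the gripper's body presses on something with over 40 N, if the wrist force passes 120 N, or if a joint passes its speed limit or range.

## Working session

There is one attempt and no reset: what is moved stays moved. The work goes in short steps, Python scripts to look and compute and a tool call to move; the robot and the scene stay as the last step left them, time stands still between calls to the robot, and variables do not carry over. Pictures are saved under pics/ and viewed, and the job is handed in when it is done.

Besides the shell and the picture viewer there is one more tool, called after "Request:" as a command line: name --argument value ..., lists and objects as JSON in quotes. servo_tool: Moves the arm, as the interface text tells. Its arguments: {"type":"object","properties":{"increments":{"type":"array"},"force":{"type":"number"}},"required":["increments"]}

```bash
ls; mkdir -p pics; cat > h.py <<'E'
from station import *
import numpy as np, cv2
from scipy.spatial.transform import Rotation as R
def cap(n,f):
    im=capture(n); cv2.imwrite('pics/'+f,im[:,:,::-1]); return im
def cam(n,st=None):
    m=camera_model(n); f=200/np.tan(np.radians(m['fov_y'])/2)
    if 'T_tool_cam' in m:
        T=np.array(m['T_tool_cam']); Rt=R.from_rotvec(st['tcp_rot']).as_matrix()
        return f,m['cx'],m['cy'],Rt@T[:3,3]+np.array(st['eef_pos']),Rt@T[:3,:3]
    return f,m['cx'],m['cy'],np.array(m['origin']),np.array(m['rotation'])
def ray(c,u,v):
    f,cx,cy,o,r=c; d=r@np.array([(u-cx)/f,(v-cy)/f,1]); return o,d
def onz(c,u,v,z):
    o,d=ray(c,u,v); return o+d*(z-o[2])/d[2]
def proj(c,p):
    f,cx,cy,o,r=c; q=r.T@(np.array(p)-o); return q[0]/q[2]*f+cx,q[1]/q[2]*f+cy
E
python3 - <<'E'
from h import *
s=read_state();print(s)
cap('scene','s0.png');cap('top','t0.png');
for n in ('scene','top','wrist'):
    m=camera_model(n);print(n,m)
E
```

```text
pics
{'clock': 0.0, 'joints': array([-1.38738726e+00,  3.13440962e-01,  1.49843380e+00, -3.65771408e-05,
        1.33101324e+00, -2.23421637e-01]), 'dq': array([-7.28752337e-04, -2.93207735e-04, -3.68401603e-04, -8.41726456e-04,
        9.95291700e-06, -6.43840558e-04]), 'effort': array([-8.69155010e-04, -4.02207971e+01, -2.52273327e+01,  6.94848807e-02,
        3.52599425e-02, -1.17487707e-04]), 'eef_pos': array([ 207.66586662, -481.90818671,  238.16693404]), 'tcp_rot': array([-3.07554851e+00, -6.34401845e-01,  1.50805587e-05]), 'ft_force': array([-0.20629274,  0.17114906, -0.32573534]), 'ft_torque': array([ 0.01054879, -0.01037402,  0.0229012 ]), 'width': 88.34743122674882}
scene {'fov_y': 52.905595774513614, 'cx': 317.0536559005401, 'cy': 195.34106614078505, 'origin': array([1224.12828135, -717.77674865,  826.07163415]), 'rotation': array([-2.09227018, -0.81116333,  0.42384289])}
top {'fov_y': 53.04570542743098, 'cx': 319.72339884664456, 'cy': 204.1675603290656, 'origin': array([ 455.24178226,  -14.91024336, 1286.06124111]), 'rotation': array([-2.17274294,  2.18534321, -0.06465035])}
wrist {'fov_y': 66.13999059697282, 'cx': 319.4039934546446, 'cy': 199.04984980995405, 'T_tool_cam': array([[-1.37908252e-04, -9.66678457e-01, -2.55993635e-01,
         6.50978091e+01],
       [ 9.99999765e-01,  3.87411999e-05, -6.85011183e-04,
        -1.09748201e+00],
       [ 6.72103055e-04, -2.55993669e-01,  9.66678224e-01,
        -1.46336297e+02],
       [ 0.00000000e+00,  0.00000000e+00,  0.00000000e+00,
         1.00000000e+00]])}
```

View pics/s0.png

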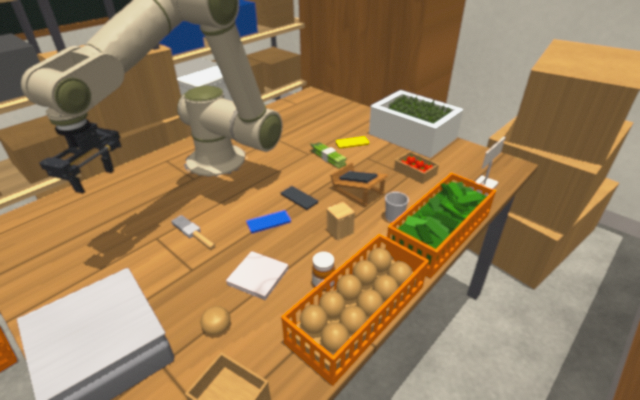

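View pics/t0.png

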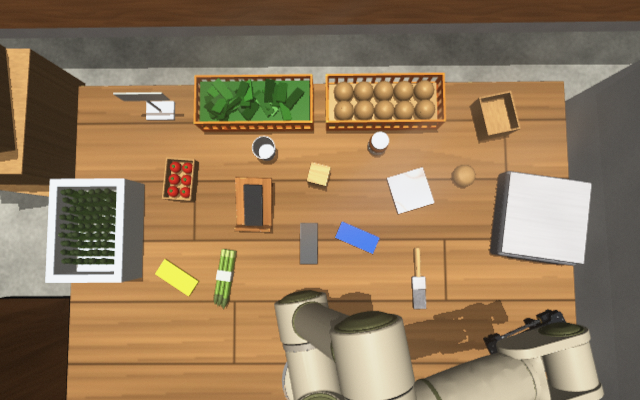

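```bash
sed -i "s/return f,m\['cx'\],m\['cy'\],np.array(m\['origin'\]),np.array(m\['rotation'\])/return f,m['cx'],m['cy'],np.array(m['origin']),R.from_rotvec(m['rotation']).as_matrix()/" h.py
python3 - <<'E'
from h import *
im=cv2.imread('pics/t0.png');cv2.imwrite('pics/t0c.png',cv2.resize(im[60:350,90:490],None,fx=2,fy=2,interpolation=cv2.INTER_CUBIC))
E
```

```text
(no output)
```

View pics/t0c.png

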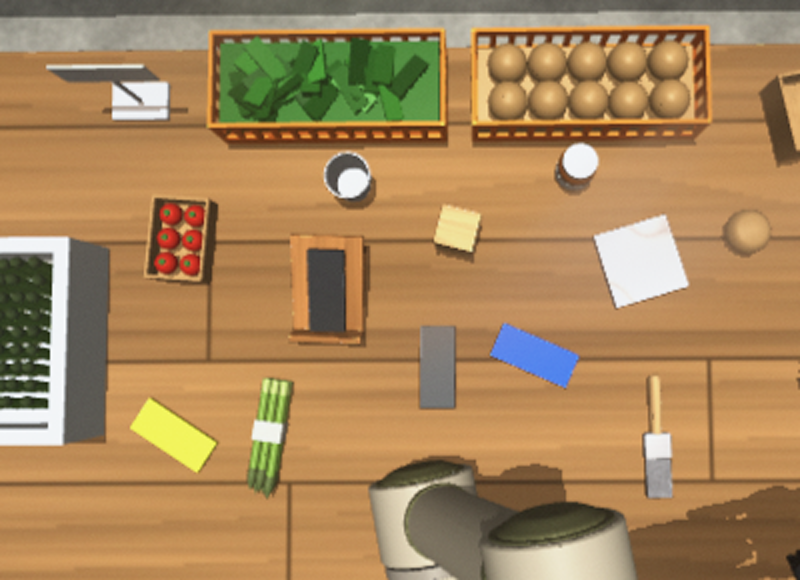

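```bash
python3 - <<'E'
from h import *
t=cv2.imread('pics/t0.png');s=cv2.imread('pics/s0.png')
cv2.imwrite('pics/sc.png',cv2.resize(s[130:310,210:430],None,fx=3.3,fy=3.3,interpolation=cv2.INTER_CUBIC))
c=cam('top');hsv=cv2.cvtColor(t,cv2.COLOR_BGR2HSV)
for n,(x0,x1,y0,y1),z,f in [
 ('tile',(292,325,215,272),12,lambda h:(h[...,1]<70)&(h[...,2]<140)),
 ('old',(238,270,178,232),60,lambda h:(h[...,2]<85)),
 ('measure',(300,335,155,195),85,lambda h:(h[...,2]>190)&(h[...,1]>60)),
 ('plinth',(380,440,160,218),20,lambda h:(h[...,1]<50)&(h[...,2]>150))]:
    m=np.zeros(t.shape[:2],np.uint8); m[y0:y1,x0:x1]=f(hsv[y0:y1,x0:x1])*255
    cs=max(cv2.findContours(m,0,2)[0],key=cv2.contourArea)
    b=cv2.boxPoints(cv2.minAreaRect(cs)); M=cv2.moments(cs)
    P=np.array([onz(c,u,v,z)[:2] for u,v in b]); e=np.diff(np.vstack([P,P[:1]]),axis=0)
    print(n,b.round(1).tolist(),'ctr',P.mean(0).round(1),'len',np.linalg.norm(e,axis=1).round(1),'ang',np.degrees(np.arctan2(e[:,1],e[:,0])).round(1), onz(c,M['m10']/M['m00'],M['m01']/M['m00'],z).round(1))
E
```

```text
tile [[300.0, 223.0], [317.0, 223.0], [317.0, 263.0], [300.0, 263.0]] ctr [423.8  36.7] len [ 54.1 126.1  53.7 126.2] ang [-9.030e+01  1.797e+02  8.970e+01 -1.000e-01] [421.8  36.8  12. ]
old [[244.0, 185.0], [262.0, 185.0], [262.0, 225.0], [244.0, 225.0]] ctr [542.1 205. ] len [ 55.6 123.2  55.2 123.3] ang [ -90.4 -179.7   89.7    0.5] [541.8 204.   60. ]
measure [[300.0, 155.0], [334.0, 155.0], [334.0, 185.0], [300.0, 185.0]] ctr [645.1   7.3] len [103.1  91.5 102.5  91.6] ang [-9.040e+01  1.795e+02  8.960e+01 -1.000e-01] [652.6   5.4  85. ]
plinth [[386.3999938964844, 177.39999389648438], [422.79998779296875, 166.1999969482422], [433.8999938964844, 202.5], [397.5, 213.6999969482422]] ctr [ 589.6 -286.2] len [121.3 120.2 120.4 120.1] ang [ -73.2 -164.4  106.7   16. ] [ 589.1 -286.1   20. ]
```

The top view has these candidates:
- **Measure:** pale block at (318,174). The open crate at (497,115) is too big and is scenery.
- **Loose tile:** blank grey one at (308,243). Blue (357,237) and yellow (176,277) are look-alikes, and the dark one at (253,205) is the old tile on the rest.
- **Plinth:** white 120 mm square at (410,190). The box at (545,217) is too big.

I'll check the choices in a close crop.

View pics/sc.png

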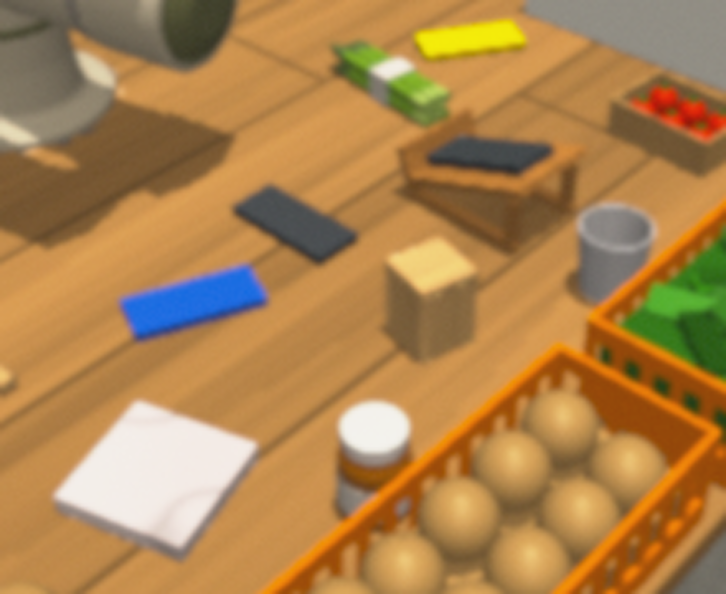

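```bash
python3 - <<'E'
from h import *
t=cv2.imread('pics/t0.png')
hsv=cv2.cvtColor(t,cv2.COLOR_BGR2HSV)
cv2.imwrite('pics/mz.png',cv2.resize(t[150:200,220:345],None,fx=6,fy=6,interpolation=cv2.INTER_CUBIC))
print(hsv[174,312:326].tolist(),hsv[174,340].tolist(),hsv[187,320].tolist())
c=cam('top')
m=np.zeros(t.shape[:2],np.uint8); m[155:195,300:340]=((hsv[...,0]>=19)&(hsv[...,2]>150))[155:195,300:340]*255
cs=max(cv2.findContours(m,0,2)[0],key=cv2.contourArea)
r=cv2.minAreaRect(cs);print(r,cv2.contourArea(cs))
P=np.array([onz(c,u,v,85)[:2] for u,v in cv2.boxPoints(r)]);e=np.diff(np.vstack([P,P[:1]]),axis=0)
print(P.mean(0),np.linalg.norm(e,axis=1),np.degrees(np.arctan2(e[:,1],e[:,0])))
s=read_state();T=R.from_rotvec(s['tcp_rot']).as_matrix();print(T.round(3))
E
```

```text
[[24, 95, 242], [24, 94, 241], [24, 94, 241], [24, 92, 241], [24, 92, 241], [24, 92, 242], [25, 93, 241], [25, 93, 241], [25, 92, 241], [24, 92, 241], [23, 95, 242], [22, 98, 241], [22, 100, 240], [22, 99, 240]] [16, 139, 193] [16, 135, 102]
((318.2941589355469, 173.82354736328125), (19.887920379638672, 19.402849197387695), 14.03624439239502) 344.0
[633.3933082    3.42582741] [59.08622775 60.25610973 58.99825022 60.06088879] [ -14.13394388 -104.58852155  165.67708173   75.49423638]
[[ 0.918  0.396 -0.   ]
 [ 0.396 -0.918  0.001]
 [ 0.    -0.001 -1.   ]]
```

View pics/mz.png

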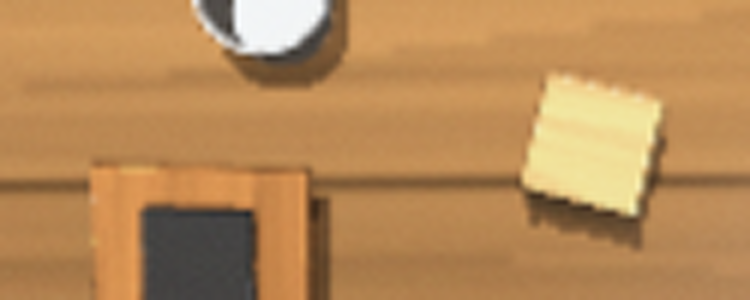

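The crop shows a pale block with a closed top, so the measure is mouth-down. It is at about (633, 3), its sides turned −14°, and its size checks at 59×60 mm. My plan is to topple it towards −y with shut fingers, grip it near the mouth, and pivot it upright.

Request:
servo_tool --increments '[{"jaw": -1,"linear": [12.4,-6.5,0],"twist": -5.26},{"jaw": -1,"linear": [12.4,-6.5,0],"twist": -5.26},{"jaw": -1,"linear": [12.4,-6.5,0],"twist": -5.26},{"jaw": -1,"linear": [12.4,-6.5,0],"twist": -5.26},{"jaw": -1,"linear": [12.4,-6.5,0],"twist": -5.26}]'

```text
clock: 0.72
eef_pos: [405.4, -237.6, 238.6]
tcp_rot: [-2.472, -1.939, 0.0]
ft_force: [-0.3, -1.5, -0.5]
width: 88.1
```

```bash
cat >> h.py <<'E'
def go(x,y,z,ang=None):
    "print increments (tool units) from measured pose to world target; ang = tool-x heading deg"
    s=read_state();p=np.array(s['eef_pos']);T=R.from_rotvec(s['tcp_rot']).as_matrix()
    a=np.degrees(np.arctan2(T[1,0],T[0,0])); L=T.T@(np.array([x,y,z])-p)/50
    tw=0 if ang is None else -((ang-a+180)%360-180)/10
    print('at',p.round(1),'head',round(a,2),'t',round(s['clock'],2),'F',np.array(s['ft_force']).round(1),'w',round(s['width'],1),'| lin',L.round(3).tolist(),'twist',round(tw,3))
E
python3 -c "
from h import *
go(648,61.6,238,75.9)"
```

```text
at [ 405.4 -237.6  238.6] head 76.22 t 0.72 F [-0.3 -1.5 -0.5] w 88.1 | lin [6.967, 3.288, 0.013] twist 0.032
```

Request:
servo_tool --increments '[{"jaw": 1,"linear": [6.97,3.29,0],"twist": 0},{"jaw": 1,"linear": [6.97,3.29,0],"twist": 0},{"jaw": 1,"linear": [6.97,3.29,0],"twist": 0},{"jaw": 1,"linear": [6.97,3.29,0],"twist": 0},{"jaw": 1,"linear": [6.97,3.29,0],"twist": 0}]' --force 10

```text
clock: 1.35
eef_pos: [603.7, 4.1, 238.4]
tcp_rot: [-2.477, -1.932, 0.001]
ft_force: [0.0, -0.9, 0.2]
width: 40.3
```

Request:
servo_tool --increments '[{"jaw": 1,"linear": [1.5,0.7,0],"twist": 0},{"jaw": 1,"linear": [1.5,0.7,0],"twist": 0},{"jaw": 1,"linear": [1.5,0.7,0],"twist": 0}]'

```text
clock: 1.72
eef_pos: [655.0, 67.4, 237.6]
tcp_rot: [-2.475, -1.934, 0.002]
ft_force: [0.4, -0.4, 0.1]
width: 10.4
```

```bash
python3 -c "
from h import *
go(648,61.6,66,75.9)
cap('wrist','w1.png')"
```

```text
at [655.   67.4 237.6] head 76.01 t 1.73 F [ 0.4 -0.4  0.1] w 10.4 | lin [-0.146, -0.103, 3.433] twist 0.011
```

View pics/w1.png

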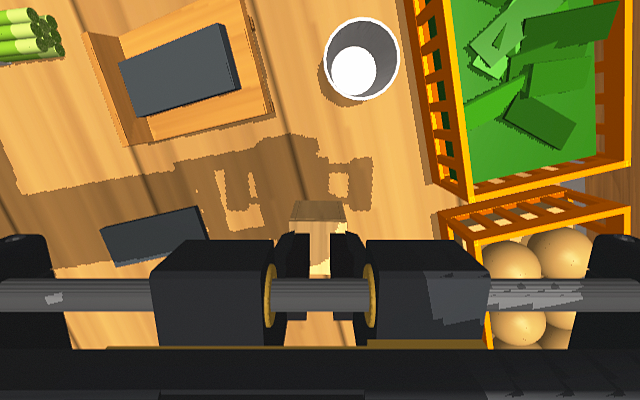

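The wrist picture shows the rest with the old tile at (180,70), the tin cup at (360,60), and the measure half hidden behind the fingers at (320,235). I'll go down to the pushing height next.

Request:
servo_tool --increments '[{"jaw": 1,"linear": [-0.15,-0.1,1.2],"twist": 0},{"jaw": 1,"linear": [-0.15,-0.1,2.3],"twist": 0},{"jaw": 1,"linear": [-0.15,-0.1,3.4],"twist": 0},{"jaw": 1,"linear": [-0.15,-0.1,3.4],"twist": 0}]'

```text
clock: 2.28
eef_pos: [645.7, 59.3, 65.7]
tcp_rot: [-2.475, -1.927, 0.009]
ft_force: [0.2, 0.4, 0.1]
width: 0.6
```

Request:
servo_tool --increments '[{"jaw": 1,"linear": [-0.2,0,0],"twist": 0},{"jaw": 1,"linear": [-0.36,0,0],"twist": 0},{"jaw": 1,"linear": [-0.48,0,0],"twist": 0},{"jaw": 1,"linear": [-0.58,0,0],"twist": 0},{"jaw": 1,"linear": [-0.66,0,0],"twist": 0}]'

```text
clock: 2.9
eef_pos: [640.2, 28.1, 69.0]
tcp_rot: [2.477, 1.932, 0.001]
ft_force: [0.9, 1.5, 1.1]
width: 0.6
```

```bash
python3 -c "
from h import *
go(648,61.6,66,75.9)
im=cap('scene','s2.png');cv2.imwrite('pics/s2c.png',cv2.resize(im[150:270,270:420,::-1],None,fx=4,fy=4))"
```

```text
at [640.2  28.1  69. ] head 75.91 t 2.9 F [0.9 1.5 1.1] w 0.6 | lin [0.687, -0.013, 0.061] twist 0.001
```

View pics/s2c.png

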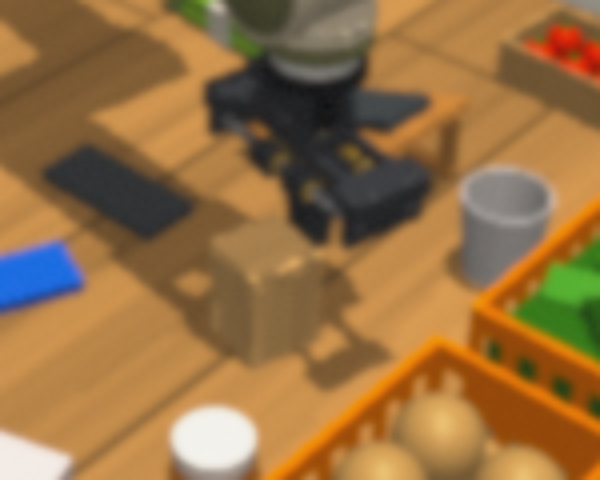

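Request:
servo_tool --increments '[{"jaw": 1,"linear": [-0.1,0,0],"twist": 0},{"jaw": 1,"linear": [-0.2,0,0],"twist": 0}]'

```text
clock: 3.2
eef_pos: [637.6, 18.5, 68.7]
tcp_rot: [-2.477, -1.932, 0.0]
ft_force: [1.2, 1.9, 1.2]
width: 0.1
```

```bash
python3 -c "
from h import *
go(648,61.6,66,75.9)
im=cap('scene','s3.png');cv2.imwrite('pics/s3c.png',cv2.resize(im[150:270,270:420,::-1],None,fx=4,fy=4))"
```

```text
at [637.6  18.5  68.7] head 75.92 t 3.2 F [1.2 1.9 1.2] w 0.1 | lin [0.887, -0.009, 0.053] twist 0.002
```

View pics/s3c.png

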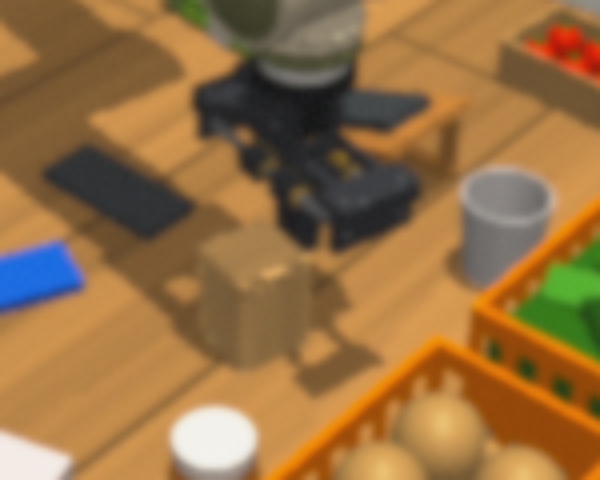

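The measure slides rather than tips (its base moved with the finger), so the table friction is too low. I'll change method: grip it off-centre on its +y side, level with its centre of mass, with a very light grip. Lifting it should then let it swing over between the pads. I'll back off and re-measure first.

Request:
servo_tool --increments '[{"jaw": -1,"linear": [0.6,0,0],"twist": 0},{"jaw": -1,"linear": [1.0,0,-1.0],"twist": 0},{"jaw": -1,"linear": [2.0,0,-1.6],"twist": 0},{"jaw": -1,"linear": [2.6,0,-1.6],"twist": 0},{"jaw": -1,"linear": [2.6,0,-1.6],"twist": 0}]'

```text
clock: 3.88
eef_pos: [669.2, 146.2, 148.3]
tcp_rot: [2.475, 1.935, -0.001]
ft_force: [0.6, 0.2, -0.2]
width: 48.6
```

```bash
cat >> h.py <<'E'
def meas(fn,z=85,box=(280,360,150,200)):
    t=cv2.cvtColor(capture('top'),cv2.COLOR_RGB2BGR);cv2.imwrite('pics/'+fn,t)
    hsv=cv2.cvtColor(t,cv2.COLOR_BGR2HSV);c=cam('top');x0,x1,y0,y1=box
    m=np.zeros(t.shape[:2],np.uint8); m[y0:y1,x0:x1]=((hsv[...,0]>=20)&(hsv[...,2]>120))[y0:y1,x0:x1]*255
    cs=max(cv2.findContours(m,0,2)[0],key=cv2.contourArea);r=cv2.minAreaRect(cs)
    P=np.array([onz(c,u,v,z)[:2] for u,v in cv2.boxPoints(r)]);e=np.diff(np.vstack([P,P[:1]]),axis=0)
    print(r,P.mean(0).round(1),np.linalg.norm(e,axis=1).round(1),np.degrees(np.arctan2(e[:,1],e[:,0])).round(1))
    cv2.imwrite('pics/c_'+fn,cv2.resize(t[y0-20:y1+20,x0-40:x1+40],None,fx=4,fy=4))
E
python3 -c "
from h import *
meas('t4.png');go(648,61.6,66,75.9)"
```

```text
((326.52130126953125, 176.03440856933594), (19.81190299987793, 18.838485717773438), 13.240520477294922) [626.5 -21.4] [57.3 59.9 57.2 59.8] [ -13.4 -103.8  166.4   76.3]
at [669.1 144.8 148. ] head 75.97 t 3.92 F [ 0.1  0.4 -0.2] w 52.0 | lin [-1.715, -0.004, 1.642] twist 0.007
```

View pics/c_t4.png

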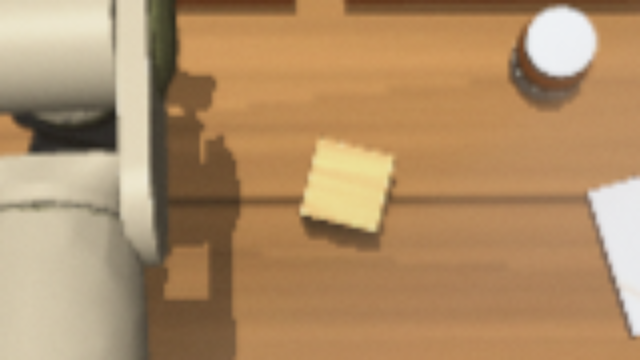

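The measure is still standing, now at (626.5, −21.4) and turned −13.7°. The grip goes 20 mm off-centre.

```bash
python3 -c "
from h import *
go(631.2,-2,125,76.3);go(631.2,-2,27,76.3)"
```

```text
at [669.1 144.8 148. ] head 75.97 t 3.92 F [ 0.1  0.4 -0.2] w 52.0 | lin [-3.032, -0.023, 0.463] twist -0.033
at [669.1 144.8 148. ] head 75.97 t 3.92 F [ 0.1  0.4 -0.2] w 52.0 | lin [-3.03, -0.021, 2.423] twist -0.033
```

Request:
servo_tool --increments '[{"jaw": -1,"linear": [-1.2,-0.02,0],"twist": -0.03},{"jaw": -1,"linear": [-2.2,-0.02,0.2],"twist": -0.03},{"jaw": -1,"linear": [-3.03,-0.02,0.3],"twist": -0.03},{"jaw": -1,"linear": [-3.03,-0.02,0.3],"twist": -0.03},{"jaw": -1,"linear": [-3.03,-0.02,0.4],"twist": -0.03}]'

```text
clock: 4.55
eef_pos: [631.6, -2.2, 128.8]
tcp_rot: [2.473, 1.937, 0.001]
ft_force: [-0.4, -0.5, -0.3]
width: 88.2
```

```bash
python3 -c "
from h import *
go(631.2,-2,27,76.3)"
```

```text
at [631.6  -2.2 128.8] head 76.16 t 4.55 F [-0.4 -0.5 -0.3] w 88.2 | lin [0.002, -0.01, 2.037] twist -0.014
```

Request:
servo_tool --increments '[{"jaw": -1,"linear": [0,0,0.8],"twist": 0},{"jaw": -1,"linear": [0,0,1.6],"twist": 0},{"jaw": -1,"linear": [0,0,2.03],"twist": 0},{"jaw": 1,"linear": [0,0,2.03],"twist": 0},{"jaw": 1,"linear": [0,0,2.03],"twist": 0}]' --force 3

```text
clock: 5.18
eef_pos: [632.2, -1.5, 28.3]
tcp_rot: [2.47, 1.939, 0.002]
ft_force: [-0.6, -0.0, 0.1]
width: 70.0
```

Request:
servo_tool --increments '[{"jaw": 1,"linear": [0,0,0],"twist": 0},{"jaw": 1,"linear": [0,0,0],"twist": 0},{"jaw": 1,"linear": [0,0,0],"twist": 0},{"jaw": 1,"linear": [0,0,-0.15],"twist": 0},{"jaw": 1,"linear": [0,0,-0.3],"twist": 0}]'

```text
clock: 5.8
eef_pos: [631.1, -1.9, 42.2]
tcp_rot: [-2.471, -1.938, 0.002]
ft_force: [-0.6, 0.3, -1.6]
width: 60.0
```

```bash
python3 -c "
from h import *
go(631.2,-2,27,76.3)
im=cap('scene','s5.png');cv2.imwrite('pics/s5c.png',cv2.resize(im[150:270,270:420,::-1],None,fx=4,fy=4))"
```

```text
at [631.1  -1.9  42.2] head 76.2 t 5.8 F [-0.6  0.3 -1.6] w 60.0 | lin [-0.001, 0.003, 0.305] twist -0.01
```

View pics/s5c.png

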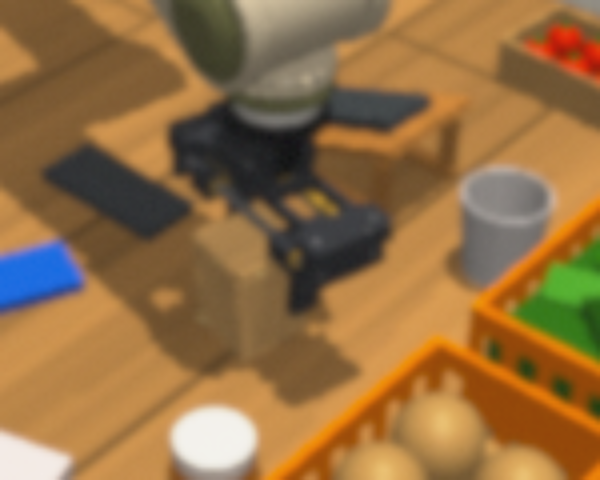

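Request:
servo_tool --increments '[{"jaw": 1,"linear": [0,0,-0.3],"twist": 0},{"jaw": 1,"linear": [0,0,-0.6],"twist": 0},{"jaw": 1,"linear": [0,0,-0.9],"twist": 0},{"jaw": 1,"linear": [0,0,-0.9],"twist": 0},{"jaw": 1,"linear": [0,0,-0.9],"twist": 0}]'

```text
clock: 6.48
eef_pos: [631.3, -1.9, 86.8]
tcp_rot: [-2.472, -1.938, 0.001]
ft_force: [0.6, 0.5, -2.1]
width: 60.0
```

```bash
python3 -c "
from h import *
go(631.2,-2,27,76.3)
im=cap('scene','s6.png');cv2.imwrite('pics/s6c.png',cv2.resize(im[150:270,270:420,::-1],None,fx=4,fy=4))"
```

```text
at [631.3  -1.9  86.8] head 76.21 t 6.47 F [ 0.6  0.5 -2.1] w 60.0 | lin [-0.003, 0.0, 1.197] twist -0.009
```

View pics/s6c.png

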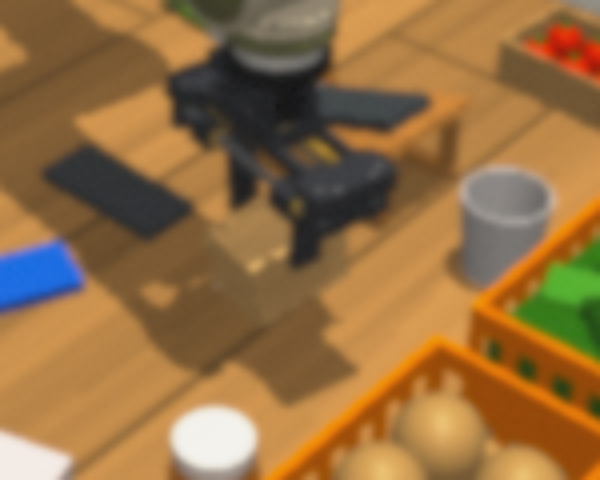

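It swung over in the grip. The wrist view should show how far.

```bash
python3 -c "
from h import *
cap('wrist','w6.png')
im=cv2.imread('pics/s6.png');cv2.imwrite('pics/s6d.png',cv2.convertScaleAbs(cv2.resize(im[190:250,300:370],None,fx=8,fy=8,interpolation=cv2.INTER_CUBIC),alpha=1.7))"
```

```text
(no output)
```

View pics/w6.png

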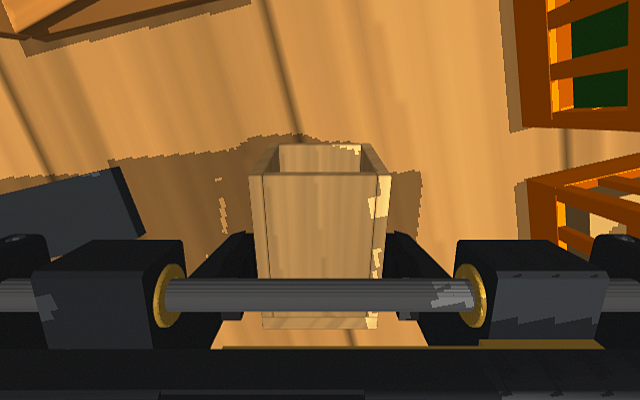

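View pics/s6d.png

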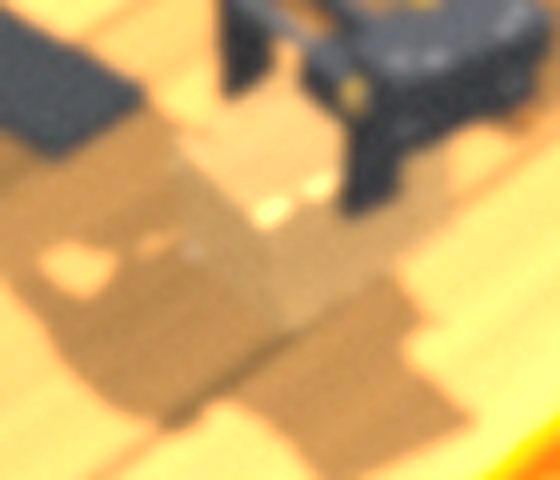

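The wrist view shows the measure about level between the pads, with the mouth at (320,160) towards +tool x. I'll lower it onto its side.

Request:
servo_tool --increments '[{"jaw": 1,"linear": [0,0,0.4],"twist": 0},{"jaw": 1,"linear": [0,0,0.75],"twist": 0},{"jaw": 1,"linear": [0,0,0.95],"twist": 0},{"jaw": 1,"linear": [0,0,1.05],"twist": 0},{"jaw": 1,"linear": [0,0,1.11],"twist": 0}]'

```text
clock: 7.2
eef_pos: [631.6, -1.9, 32.0]
tcp_rot: [2.472, 1.939, 0.0]
ft_force: [-2.4, 0.3, 4.6]
width: 60.1
```

Request:
servo_tool --increments '[{"jaw": 1,"linear": [0,0,0.02],"twist": 0},{"jaw": -1,"linear": [0,0,0.02],"twist": 0},{"jaw": -1,"linear": [0,0,0.02],"twist": 0},{"jaw": -1,"linear": [0,0,0.02],"twist": 0}]'

```text
clock: 7.7
eef_pos: [631.7, -2.0, 30.7]
tcp_rot: [2.472, 1.938, 0.0]
ft_force: [0.0, -0.5, -0.3]
width: 87.2
```

```bash
python3 -c "
from h import *
go(631.2,-2,27,76.3)
cap('wrist','w7.png')"
```

```text
at [631.7  -2.   30.7] head 76.21 t 7.7 F [ 0.  -0.5 -0.3] w 87.2 | lin [-0.002, -0.009, 0.074] twist -0.009
```

View pics/w7.png

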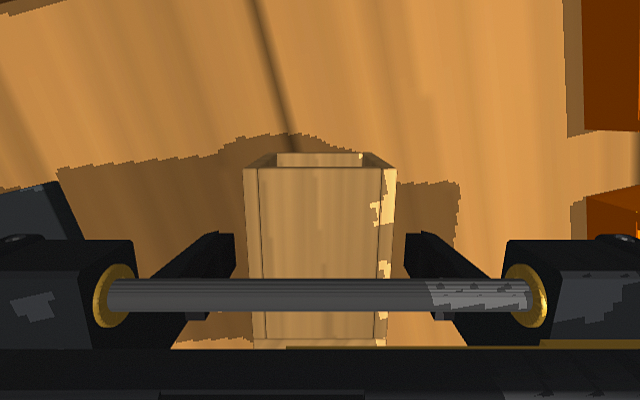

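It is lying flat, with the mouth's top edge at row 168 and columns 245–397. I'll work out where that edge is at z = 60.

```bash
python3 -c "
from h import *
s=read_state();c=cam('wrist',s)
T=R.from_rotvec(s['tcp_rot']).as_matrix()
A=onz(c,245,168,60);B=onz(c,397,168,60)
print(A,B,np.linalg.norm(A-B))
for q in (A,B):print((T.T@(q-s['eef_pos'])).round(1))
"
```

```text
[614.3040958  51.1650988  60.       ] [670.95839023  37.25690727  60.        ] 58.33649688020593
[ 47.5 -29.5 -29.3]
[ 47.5  28.9 -29.3]
```

Request:
servo_tool --increments '[{"jaw": -1,"linear": [0.3,0,0],"twist": 0},{"jaw": -1,"linear": [0.55,0,0.1],"twist": 0},{"jaw": -1,"linear": [0.55,0,0.39],"twist": 0},{"jaw": 1,"linear": [0.55,0,0.39],"twist": 0},{"jaw": 1,"linear": [0.55,0,0.39],"twist": 0}]' --force 3

```text
clock: 8.38
eef_pos: [638.1, 24.5, 11.1]
tcp_rot: [-2.472, -1.938, 0.0]
ft_force: [0.5, -0.4, 0.1]
width: 70.1
```

Request:
servo_tool --increments '[{"jaw": 1,"linear": [0,0,0],"twist": 0},{"jaw": 1,"linear": [0,0,0],"twist": 0},{"jaw": 1,"linear": [0,0,0],"twist": 0},{"jaw": 1,"linear": [0,0,-0.2],"twist": 0},{"jaw": 1,"linear": [0,0,-0.45],"twist": 0}]'

```text
clock: 9.0
eef_pos: [637.9, 24.8, 34.3]
tcp_rot: [-2.472, -1.938, 0.001]
ft_force: [0.1, -0.6, -1.7]
width: 59.7
```

Request:
servo_tool --increments '[{"jaw": 1,"linear": [0,0,-0.3],"twist": 0},{"jaw": 1,"linear": [0,0,-0.6],"twist": 0},{"jaw": 1,"linear": [0,0,-0.9],"twist": 0},{"jaw": 1,"linear": [0,0,-1.2],"twist": 0},{"jaw": 1,"linear": [0,0,-1.2],"twist": 0}]'

```text
clock: 9.62
eef_pos: [638.7, 24.7, 95.2]
tcp_rot: [2.471, 1.938, 0.003]
ft_force: [0.1, 0.7, -3.0]
width: 60.0
```

```bash
python3 -c "
from h import *
go(631.2,-2,27,76.3)
cap('wrist','w8.png')
im=cap('scene','s8.png')[:,:,::-1];cv2.imwrite('pics/s8d.png',cv2.convertScaleAbs(cv2.resize(im[150:250,280:390],None,fx=5,fy=5,interpolation=cv2.INTER_CUBIC),alpha=1.5))"
```

```text
at [638.7  24.7  95.2] head 76.21 t 9.62 F [ 0.1  0.7 -3. ] w 60.0 | lin [-0.554, -0.022, 1.364] twist -0.009
```

View pics/w8.png

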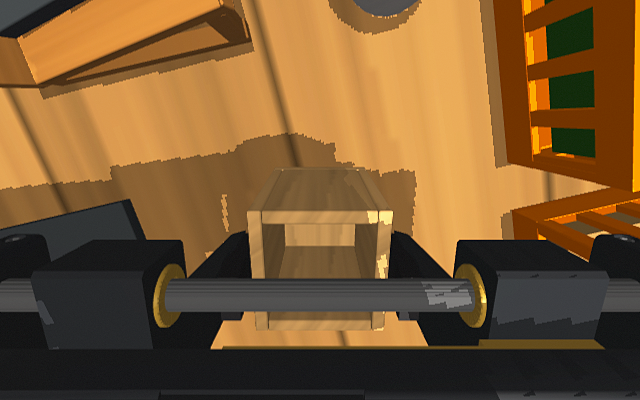

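View pics/s8d.png

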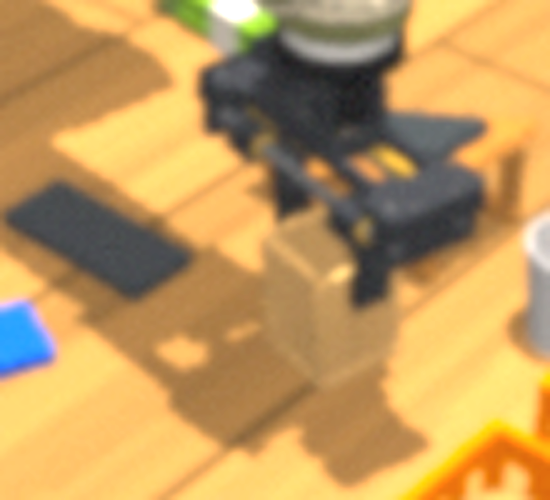

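The measure is now mouth-up in the grip, with its open mouth in view at (320,250). I'll refine the plinth and jar positions and work out the carry.

```bash
python3 -c "
from h import *
c=cam('top');print('jar',onz(c,379,142,90).round(0))
print(read_state()['joints'].round(2))
t=cv2.imread('pics/t4.png');hsv=cv2.cvtColor(t,cv2.COLOR_BGR2HSV)
m=np.zeros(t.shape[:2],np.uint8);m[160:218,380:440]=((hsv[...,1]<50)&(hsv[...,2]>150))[160:218,380:440]*255
cs=max(cv2.findContours(m,0,2)[0],key=cv2.contourArea);P=np.array([onz(c,*b,20)[:2] for b in cv2.boxPoints(cv2.minAreaRect(cs))]);e=np.diff(np.vstack([P,P[:1]]),axis=0)
print(P.mean(0),np.degrees(np.arctan2(e[:,1],e[:,0])))
go(589.5,-286.3,125,106.5)"
```

```text
jar [ 728. -181.   90.]
[-0.14  0.69  1.3  -0.    1.15  0.1 ]
[ 589.48249478 -286.21915411] [ -73.20198378 -164.37840266  106.7486393    16.01503577]
at [637.9  24.8  93.4] head 76.21 t 9.72 F [-0.4 -1.1 -1.7] w 60.0 | lin [-6.273, 0.543, -0.631] twist -3.029
```

Request:
servo_tool --increments '[{"jaw": 1,"linear": [0,0,-0.3],"twist": 0},{"jaw": 1,"linear": [-0.3,0,-0.63],"twist": -0.2},{"jaw": 1,"linear": [-1.1,0.1,-0.63],"twist": -0.6},{"jaw": 1,"linear": [-2.0,0.2,-0.63],"twist": -1.1},{"jaw": 1,"linear": [-2.9,0.25,-0.63],"twist": -1.6}]' --force 10

```text
clock: 10.35
eef_pos: [615.5, -120.4, 125.9]
tcp_rot: [2.174, 2.267, 0.0]
ft_force: [0.0, -0.1, -2.1]
width: 60.3
```

```bash
python3 -c "
from h import *
go(589.5,-286.3,125,106.5)"
```

```text
at [ 615.5 -120.4  125.9] head 92.39 t 10.35 F [ 0.  -0.1 -2.1] w 60.3 | lin [-3.294, -0.658, 0.019] twist -1.411
```

Request:
servo_tool --increments '[{"jaw": 1,"linear": [-0.8,-0.16,0],"twist": -0.35},{"jaw": 1,"linear": [-1.6,-0.32,0],"twist": -0.7},{"jaw": 1,"linear": [-2.4,-0.48,0],"twist": -1.05},{"jaw": 1,"linear": [-3.0,-0.6,0.02],"twist": -1.41},{"jaw": 1,"linear": [-3.29,-0.66,0.02],"twist": -1.41}]'

```text
clock: 10.98
eef_pos: [588.7, -286.1, 124.6]
tcp_rot: [1.886, 2.512, 0.0]
ft_force: [-0.2, -0.2, -1.5]
width: 60.0
```

```bash
python3 -c "
from h import *
cap('wrist','w9.png');go(589.5,-286.3,66,106.5)"
```

```text
at [ 588.5 -287.1  124.5] head 106.13 t 11.03 F [-0.3 -1.7 -2.2] w 59.6 | lin [0.01, 0.023, 1.17] twist -0.037
```

View pics/w9.png

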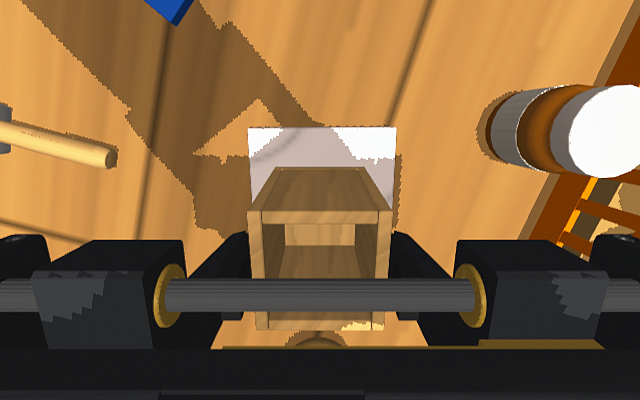

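The plinth's far edge shows level at row 127, columns 247–397, below the measure. I'll check it against the top-view centre.

```bash
python3 -c "
from h import *
s=read_state();c=cam('wrist',s);T=R.from_rotvec(s['tcp_rot']).as_matrix()
for u in (247,397): print((T.T@(onz(c,u,127,20)-s['eef_pos'])).round(1))
for u,v in ((247,210),(393,210)): print((T.T@(onz(c,u,v,124.5+19+20)-s['eef_pos'])).round(1))
"
```

```text
[ 59.5 -58.1 104.5]
[ 59.5  61.2 104.5]
[ 33.9 -26.8 -39. ]
[ 33.9  26.4 -39. ]
```

```bash
python3 -c "
from h import *
s=read_state();c=cam('wrist',s);T=R.from_rotvec(s['tcp_rot']).as_matrix()
for zz in (-24,-39):
  for u,v in ((247,210),(393,210),(257,329),(383,329)): print(zz,(T.T@(onz(c,u,v,s['eef_pos'][2]-zz)-s['eef_pos'])).round(1))
im=cap('scene','s9.png')[:,:,::-1];cv2.imwrite('pics/s9d.png',cv2.resize(im[190:300,210:330],None,fx=5,fy=5,interpolation=cv2.INTER_CUBIC))
"
```

```text
-24 [ 29.4 -30.5 -24. ]
-24 [ 29.4  30.2 -24. ]
-24 [-28.2 -29.4 -24. ]
-24 [-28.2  29.1 -24. ]
-39 [ 33.9 -26.8 -39. ]
-39 [ 33.9  26.4 -39. ]
-39 [-16.6 -25.8 -39. ]
-39 [-16.6  25.5 -39. ]
```

View pics/s9d.png

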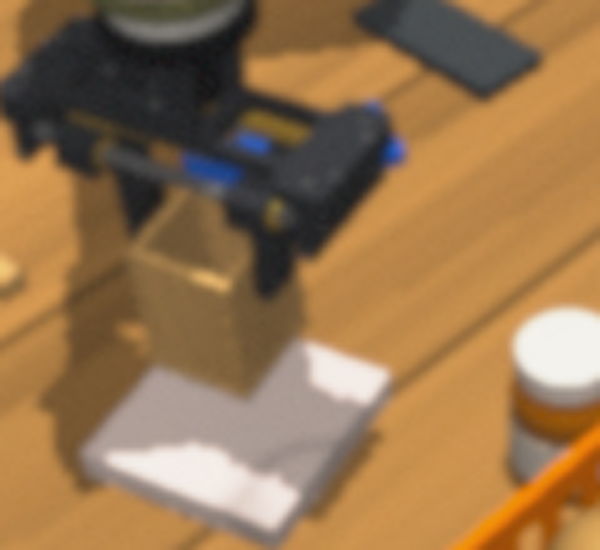

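The rim sits at tool z −24, so the measure slipped about 15 mm in the light grip. It is level and centred, and its base should meet the slab at TCP z ≈ 81.

Request:
servo_tool --increments '[{"jaw": 1,"linear": [-0.01,0.025,0.3],"twist": -0.03},{"jaw": 1,"linear": [-0.01,0.025,0.6],"twist": -0.03},{"jaw": 1,"linear": [-0.01,0.025,0.76],"twist": -0.03},{"jaw": 1,"linear": [-0.01,0.025,0.82],"twist": -0.03},{"jaw": 1,"linear": [-0.01,0.025,0.82],"twist": -0.03}]' --force 6

```text
clock: 11.7
eef_pos: [590.5, -284.7, 83.3]
tcp_rot: [1.877, 2.519, 0.0]
ft_force: [0.1, -0.5, -2.0]
width: 59.9
```

Request:
servo_tool --increments '[{"jaw": 1,"linear": [0,0,0.03],"twist": 0},{"jaw": 1,"linear": [0,0,0.05],"twist": 0},{"jaw": 1,"linear": [0,0,0.05],"twist": 0}]' --force 4

```text
clock: 12.08
eef_pos: [590.6, -284.9, 81.6]
tcp_rot: [1.877, 2.518, 0.0]
ft_force: [-1.7, 2.0, 5.6]
width: 60.3
```

Request:
servo_tool --increments '[{"jaw": 1,"linear": [-0.02,0,-0.06],"twist": 0},{"jaw": 1,"linear": [-0.045,0,-0.06],"twist": 0},{"jaw": 1,"linear": [-0.045,0,-0.02],"twist": 0},{"jaw": 1,"linear": [-0.045,0,0.0],"twist": 0},{"jaw": 1,"linear": [-0.045,0,0.0],"twist": 0}]' --force 4

```text
clock: 12.7
eef_pos: [591.0, -287.0, 81.0]
tcp_rot: [1.877, 2.519, -0.0]
ft_force: [-2.7, 1.4, 3.0]
width: 59.9
```

Request:
servo_tool --increments '[{"jaw": -1,"linear": [0,0,0],"twist": 0},{"jaw": -1,"linear": [0,0,0],"twist": 0},{"jaw": -1,"linear": [0,0,0],"twist": 0},{"jaw": -1,"linear": [0,0,-0.6],"twist": 0},{"jaw": -1,"linear": [0,0,-1.4],"twist": 0}]'

```text
clock: 13.32
eef_pos: [590.6, -286.8, 150.7]
tcp_rot: [-1.876, -2.517, 0.0]
ft_force: [-0.1, -1.2, 0.6]
width: 88.1
```

```bash
python3 -c "
from h import *
cap('wrist','w10.png');go(432,100,200,180)
im=cap('scene','s10.png')[:,:,::-1];cv2.imwrite('pics/s10d.png',cv2.resize(im[190:300,210:330],None,fx=5,fy=5,interpolation=cv2.INTER_CUBIC))
"
```

```text
at [ 592.5 -288.   157.4] head 106.61 t 13.38 F [0.4 0.3 4.3] w 88.1 | lin [8.348, -0.854, -0.908] twist -7.339
```

View pics/w10.png

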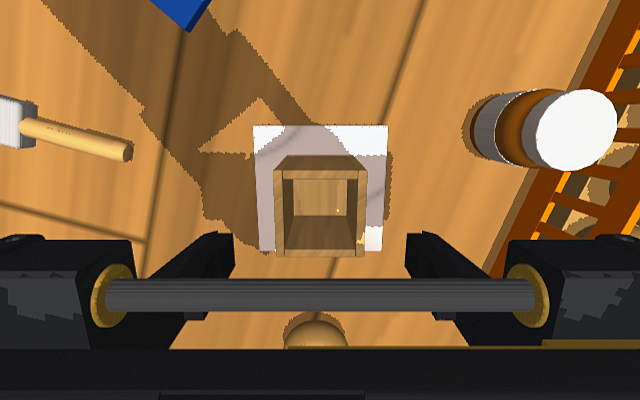

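View pics/s10d.png

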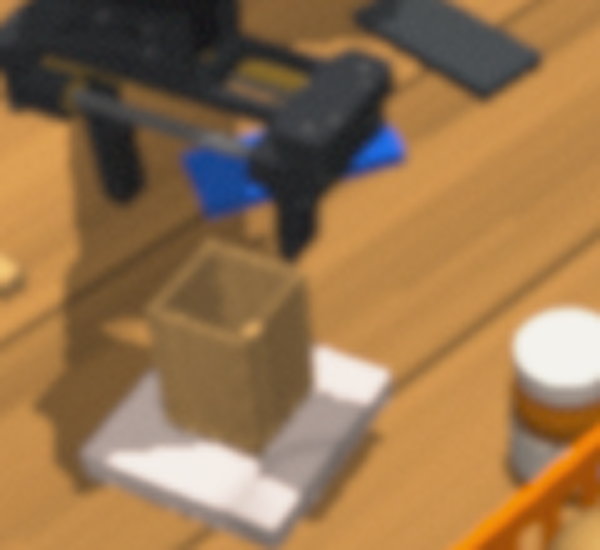

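The measure stands mouth-up on the slab. Wrist view: slab at columns 253–388 and rows 125–250, measure at columns 274–367. The far-edge row agrees and I'll check the centring from above later. Next is the loose tile.

Request:
servo_tool --increments '[{"jaw": -1,"linear": [0.3,0,-0.8],"twist": -0.8},{"jaw": -1,"linear": [1.6,0.7,-0.8],"twist": -1.8},{"jaw": -1,"linear": [2.7,1.2,-0.8],"twist": -2.8},{"jaw": -1,"linear": [3.8,1.7,-0.8],"twist": -3.8},{"jaw": -1,"linear": [4.9,2.1,-0.6],"twist": -4.8}]'

```text
clock: 14.05
eef_pos: [621.5, -24.0, 181.0]
tcp_rot: [0.682, 3.066, 0.0]
ft_force: [0.3, -0.2, -0.4]
width: 88.1
```

```bash
python3 -c "
from h import *
go(424,37,130,180)"
```

```text
at [621.5 -24.  181. ] head 154.93 t 14.05 F [ 0.3 -0.2 -0.4] w 88.1 | lin [4.097, -0.568, 1.017] twist -2.507
```

Request:
servo_tool --increments '[{"jaw": -1,"linear": [1.0,-0.15,0.2],"twist": -0.7},{"jaw": -1,"linear": [2.0,-0.3,0.5],"twist": -1.4},{"jaw": -1,"linear": [3.0,-0.42,0.8],"twist": -2.1},{"jaw": -1,"linear": [4.1,-0.57,1.0],"twist": -2.5},{"jaw": -1,"linear": [4.1,-0.57,1.0],"twist": -2.5}]'

```text
clock: 14.68
eef_pos: [420.3, 37.4, 129.9]
tcp_rot: [-0.008, -3.137, -0.001]
ft_force: [0.5, -0.6, -0.1]
width: 88.3
```

```bash
python3 -c "
from h import *
cap('wrist','w11.png');go(424,37,130,180);print(read_state()['tcp_rot'])
t=capture('top')[:,:,::-1];cv2.imwrite('pics/t11.png',t);cv2.imwrite('pics/t11c.png',cv2.resize(t[130:230,360:460],None,fx=5,fy=5,interpolation=cv2.INTER_CUBIC))"
```

```text
at [423.2  36.5 131.1] head 179.62 t 14.72 F [-0.1  0.3  1.2] w 88.0 | lin [-0.017, 0.011, 0.021] twist -0.038
[-1.05303852e-02 -3.14109692e+00 -1.28808635e-04]
```

View pics/w11.png

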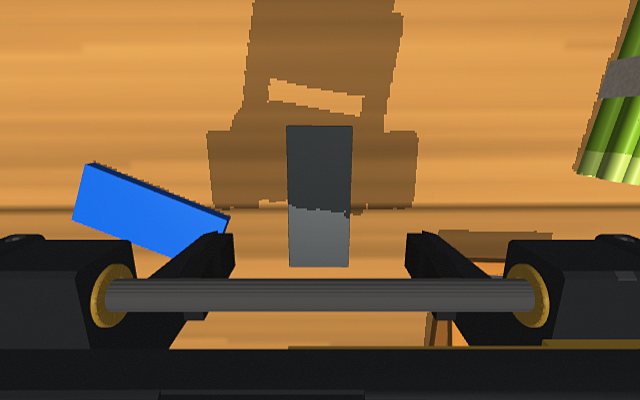

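View pics/t11c.png

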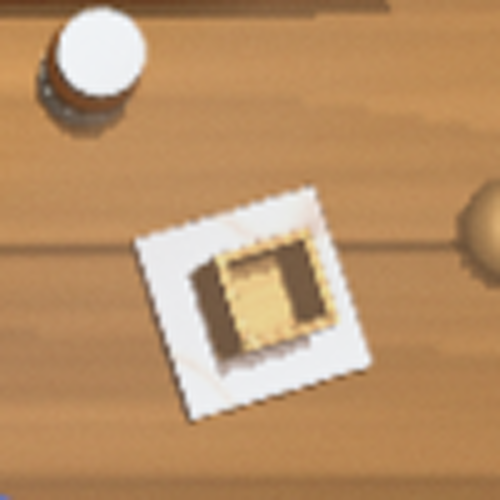

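The grey tile shows at columns 287–352 and rows 126–267. From above, the measure is mouth-up on the slab with rim centre near (415.7,188.6). I'll compute both.

```bash
python3 -c "
from h import *
c=cam('top');print('rim ctr',onz(c,415.7,188.6,105).round(1))
s=read_state();c=cam('wrist',s)
P=np.array([onz(c,u,v,12) for u,v in ((287,126),(352,126),(350,267),(289,267))]);print(P.round(1),P.mean(0))
go(*P.mean(0)[:2],3.5,179.9)"
```

```text
rim ctr [ 584.3 -284.5  105. ]
[[365.   10.1  12. ]
 [365.4  64.9  12. ]
 [495.9  65.5  12. ]
 [495.5   7.5  12. ]] [430.44884314  37.00267438  12.        ]
at [424.6  36.  131.6] head 179.58 t 14.78 F [0.  1.  0.2] w 88.4 | lin [-0.112, 0.022, 2.562] twist -0.032
```

```bash
python3 -c "
from h import *
c=cam('top');t=cv2.imread('pics/t11.png');hsv=cv2.cvtColor(t,cv2.COLOR_BGR2HSV)
z=(slice(172,205),slice(396,434))
m=np.zeros(t.shape[:2],np.uint8);m[z]=((hsv[...,1]>60)&(hsv[...,2]>110))[z]*255
cs=max(cv2.findContours(m,0,2)[0],key=cv2.contourArea);r=cv2.minAreaRect(cs);print(r)
P=np.array([onz(c,*b,105)[:2] for b in cv2.boxPoints(r)]);print(P.mean(0),np.linalg.norm(P[0]-P[1]),np.linalg.norm(P[2]-P[1]));e=P[1]-P[0];print(np.degrees(np.arctan2(e[1],e[0])))
cv2.imwrite('pics/m11.png',cv2.resize(m[160:220,380:440],None,fx=8,fy=8,interpolation=0))
print('top camera bias check at z: TCP pads etc', proj(c,[590.5,-286.2,105]))
"
```

```text
((412.300048828125, 188.39999389648438), (20.55480194091797, 25.61444854736328), 71.56504821777344)
[ 585.02196861 -274.46148983] 76.02048199850383 60.76902879748452
-71.88034181009033
top camera bias check at z: TCP pads etc (np.float64(416.2402408168987), np.float64(186.510514685731))
```

View pics/m11.png

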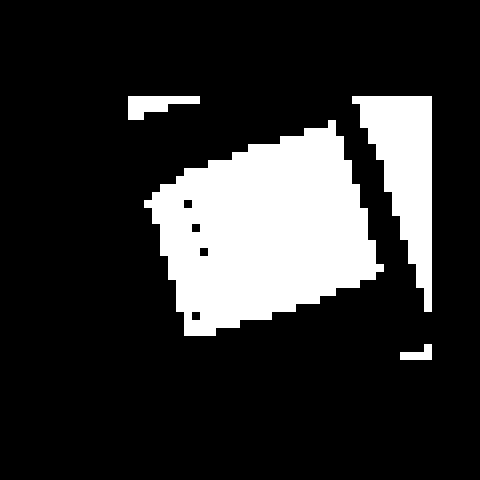

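```bash
python3 -c "
from h import *
c=cam('top')
A=onz(c,422,175.2,105);B=onz(c,428.3,194.2,105);d=(B-A)[:2];L=np.linalg.norm(d);d/=L
n=np.array([d[1],-d[0]]);n*=np.sign(n[1]);print(A,B,L,(A+B)[:2]/2+30*n, np.degrees(np.arctan2(d[1],d[0])))
print(onz(c,386.4,177.4,20),onz(c,422.8,166.2,20))"
```

```text
[ 624.06187281 -303.96162736  105.        ] [ 567.44600178 -321.1612775   105.        ] 59.170810523554145 [ 587.03359868 -283.85682398] -163.10145151026015
[ 629.97520969 -211.87823337   20.        ] [ 665.02361999 -327.97789785   20.        ]
```

```bash
python3 -c "
from h import *
im=cv2.imread('pics/w10.png');cv2.imwrite('pics/w10z.png',cv2.resize(im[115:265,240:400],None,fx=4,fy=4))
s={'eef_pos':[590.6,-286.8,150.7],'tcp_rot':[-1.876,-2.517,0]};c=cam('wrist',s);T=R.from_rotvec(s['tcp_rot']).as_matrix()
f=lambda u,v,z:print((T.T@(onz(c,u,v,z)-s['eef_pos'])).round(1),z)
f(253,125,20);f(388,125,20);f(261,250,20);f(382,250,20)
f(274,180,105);f(367,180,105);f(276,256,105);f(364,256,105)
"
```

```text
[ 60.2 -57.3 130.9] 20
[ 60.2  61.2 130.7] 20
[-58.3 -55.9 130.7] 20
[-58.2  62.  130.5] 20
[ 27.9 -27.9  45.8] 105
[27.9 31.3 45.7] 105
[-24.6 -28.5  45.7] 105
[-24.6  31.3  45.6] 105
```

View pics/w10z.png

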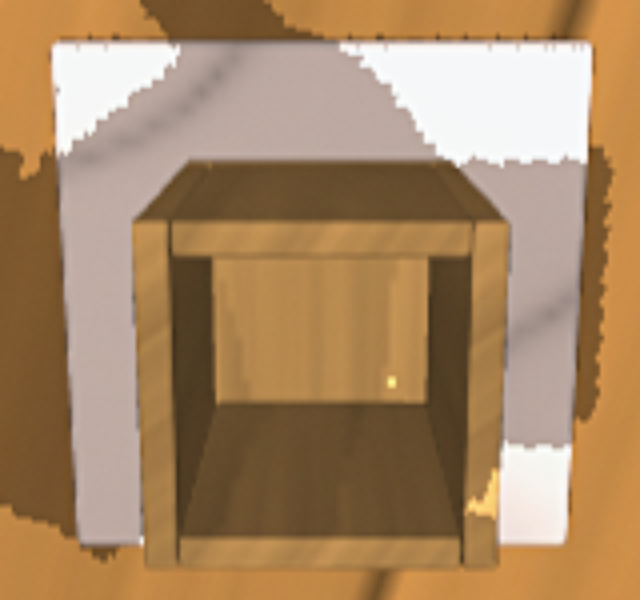

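The base edges show the measure within about 1 mm of the slab centre. Next I grip the tile at (425.5, 37).

```bash
python3 -c "
from h import *
go(425.5,37,4,179.8)"
```

```text
at [424.6  36.  131.6] head 179.58 t 14.78 F [0.  1.  0.2] w 88.4 | lin [-0.013, 0.021, 2.552] twist -0.022
```

Request:
servo_tool --increments '[{"jaw": -1,"linear": [-0.02,0.02,0.8],"twist": 0},{"jaw": -1,"linear": [-0.02,0.02,1.6],"twist": 0},{"jaw": -1,"linear": [-0.02,0.02,2.3],"twist": 0},{"jaw": -1,"linear": [-0.02,0.02,2.5],"twist": 0},{"jaw": -1,"linear": [-0.02,0.02,2.53],"twist": 0}]'

```text
clock: 15.4
eef_pos: [425.9, 36.8, 5.0]
tcp_rot: [0.011, 3.141, -0.0]
ft_force: [-0.1, 0.3, 0.2]
width: 88.3
```

```bash
python3 -c "
from h import *
go(425.5,37,4,179.8)"
```

```text
at [425.9  36.8   5. ] head 179.58 t 15.4 F [-0.1  0.3  0.2] w 88.3 | lin [0.008, 0.003, 0.02] twist -0.022
```

Request:
servo_tool --increments '[{"jaw": 1,"linear": [0,0,0.04],"twist": -0.02},{"jaw": 1,"linear": [0,0,0.04],"twist": -0.02},{"jaw": 1,"linear": [0,0,0.04],"twist": -0.02},{"jaw": 1,"linear": [0,0,0.04],"twist": -0.02},{"jaw": 1,"linear": [0,0,0.04],"twist": -0.02}]' --force 15

```text
clock: 16.02
eef_pos: [425.2, 37.1, 3.2]
tcp_rot: [0.005, 3.141, -0.0]
ft_force: [-2.0, 0.1, 5.8]
width: 55.3
```

Request:
servo_tool --increments '[{"jaw": 1,"linear": [0,0,0],"twist": 0},{"jaw": 1,"linear": [0,0,-0.6],"twist": 0},{"jaw": 1,"linear": [0,0,-1.6],"twist": 0},{"jaw": 1,"linear": [0,0,-2.6],"twist": 0},{"jaw": 1,"linear": [0,0,-3.2],"twist": 0}]'

```text
clock: 16.65
eef_pos: [425.0, 37.2, 164.8]
tcp_rot: [0.005, 3.14, -0.001]
ft_force: [-0.2, 0.9, -3.5]
width: 55.7
```

Request:
servo_tool --increments '[{"jaw": 1,"linear": [0,0,0],"twist": 0},{"jaw": 1,"linear": [0,0,0],"twist": 0}]'

```text
clock: 16.9
eef_pos: [424.1, 37.3, 161.2]
tcp_rot: [-0.005, -3.139, -0.001]
ft_force: [0.3, -0.1, -2.7]
width: 55.9
```

```bash
python3 -c "
from h import *
print(read_state()['tcp_rot'],read_state()['eef_pos']);cap('wrist','w12.png');cap('scene','s12.png');go(425.5,37,4,179.8)"
```

```text
[-5.34137446e-03 -3.13893150e+00 -7.86686843e-04] [424.13591258  37.26733604 161.24081458]
at [424.2  37.2 161.2] head 179.8 t 17.0 F [-0.2  0.1 -3.3] w 56.1 | lin [-0.036, -0.006, 3.144] twist 0.0
```

View pics/w12.png

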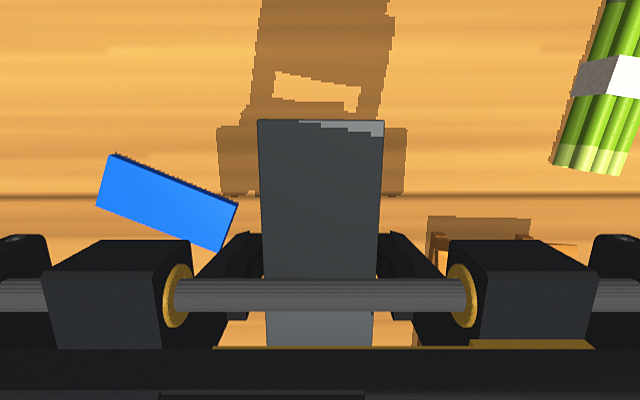

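The tile is held level, with its robot-side end at row 120, columns 258–384. I'll move to a spot from which the wrist camera sees the rest.

```bash
python3 -c "
from h import *
s={'eef_pos':np.array([424.136,37.267,161.24]),'tcp_rot':[-5.34e-3,-3.1389,-7.87e-4]};c=cam('wrist',s);T=R.from_rotvec(s['tcp_rot']).as_matrix()
for u in (258,384):print((T.T@(onz(c,u,120,161.24+8.8)-s['eef_pos'])).round(1))
go(610,105,240,179.8)"
```

```text
[ 65.1 -25.7  -8.6]
[65.1 29.  -8.6]
at [424.2  37.2 161.2] head 179.8 t 17.0 F [-0.2  0.1 -3.3] w 56.1 | lin [-3.706, 1.369, -1.586] twist 0.0
```

Request:
servo_tool --increments '[{"jaw": 1,"linear": [-0.5,0.2,-0.8],"twist": 0},{"jaw": 1,"linear": [-1.5,0.55,-1.5],"twist": 0},{"jaw": 1,"linear": [-2.5,0.95,-1.6],"twist": 0},{"jaw": 1,"linear": [-3.3,1.3,-1.6],"twist": 0},{"jaw": 1,"linear": [-3.7,1.4,-1.6],"twist": 0}]'

```text
clock: 17.62
eef_pos: [611.3, 107.4, 240.2]
tcp_rot: [-0.004, -3.138, -0.0]
ft_force: [0.2, -1.0, -2.9]
width: 55.7
```

Request:
servo_tool --increments '[{"jaw": 1,"linear": [0,0,0],"twist": 0},{"jaw": 1,"linear": [0,0,0],"twist": 0},{"jaw": 1,"linear": [0,0,0],"twist": 0}]'

```text
clock: 18.0
eef_pos: [609.6, 106.2, 242.9]
tcp_rot: [-0.006, -3.141, 0.0]
ft_force: [-0.7, -0.1, -3.2]
width: 55.6
```

```bash
python3 -c "
from h import *
import json
s=read_state();json.dump({k:list(map(float,s[k])) for k in('eef_pos','tcp_rot')},open('s13.json','w'))
im=cap('wrist','w13.png');cv2.imwrite('pics/w13z.png',cv2.resize(im[0:240,340:600,::-1],None,fx=2.5,fy=2.5,interpolation=cv2.INTER_CUBIC));go(610,105,240,179.8)"
```

```text
at [609.7 106.3 243.1] head 179.79 t 18.05 F [-0.5  0.1 -3. ] w 56.0 | lin [-0.006, -0.026, 0.061] twist -0.001
```

View pics/w13.png

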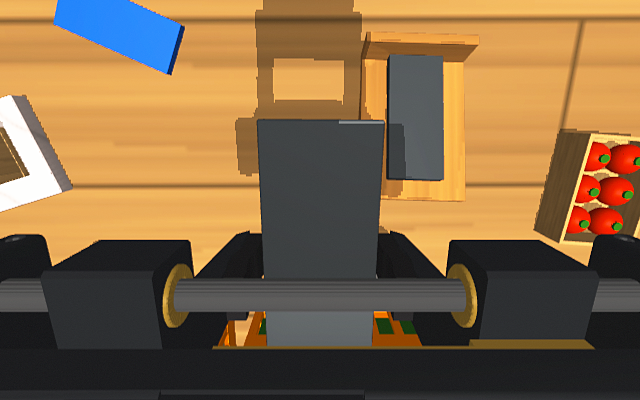

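View pics/w13z.png

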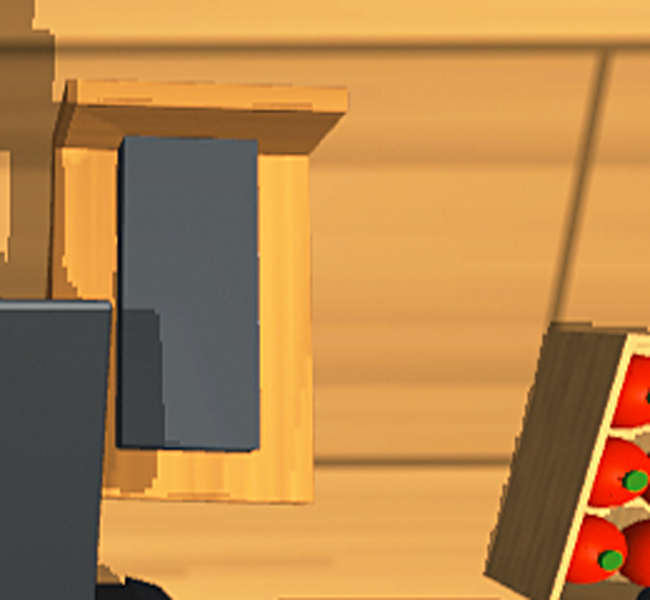

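In the zoom, the old tile's top face has its lower end at (124,138)–(258,139) and its upper end at (122,447)–(258,449). The slope's heights give its corners.

```bash
python3 -c "
from h import *
import json
s=json.load(open('s13.json'));c=cam('wrist',s)
f=lambda x,y,z:onz(c,340+x/2.5,y/2.5,z)
s20,c20=np.sin(np.radians(20)),np.cos(np.radians(20))
lo,hi=32+12*c20,32+12*c20+130*s20
L=[f(124,138,lo),f(258,139,lo)];U=[f(123,447,hi),f(258,449.5,hi)]
for p in L+U:print(p.round(1))
print('widths',np.linalg.norm(L[0]-L[1]),np.linalg.norm(U[0]-U[1]),'len',np.linalg.norm(L[0]-U[0]),np.linalg.norm(L[1]-U[1]))
for a,b in zip(L,U):print('head',np.degrees(np.arctan2((b-a)[1],(b-a)[0])))
lm=(L[0]+L[1])/2;um=(U[0]+U[1])/2;ctr=(lm+um)/2;print('top-face ctr',ctr)
# board right edge & end corners
print('board', f(309,152,32),f(313,502,32+150*s20),f(104,497,32+150*s20))
# from top view
c=cam('top')
for u,v,z in((244,225,lo),(262,225,lo),(244,185,hi),(262,185,hi)):print('top',onz(c,u,v,z).round(1))
"
```

```text
[480.7 180.5  43.3]
[481.2 236.2  43.3]
[602.3 176.9  87.7]
[603.5 230.9  87.7]
widths 55.635753474001994 53.994591266796334 len 129.59546612748218 130.24471491295708
head -1.7145903431525784
head -2.4785480046075024
top-face ctr [541.94231021 206.12952784  65.50762077]
board [484.44066917 262.82715767  32.        ] [626.55773646 257.56764029  83.3030215 ] [624.0900964  171.22873807  83.3030215 ]
top [481.  235.6  43.3]
top [480.7 179.6  43.3]
top [600.6 227.6  87.7]
top [600.2 173.2  87.7]
```

The old tile and board agree at heading about −2.2°, with the tile centre at (542, 205.5–206) and the width and length checks right. I'll go above it, about 10 mm upslope of the final spot.

```bash
python3 -c "
from h import *
go(549,205.5,135,177.8)"
```

```text
at [609.7 106.3 243.1] head 179.79 t 18.05 F [-0.5  0.1 -3. ] w 56.0 | lin [1.222, 1.98, 2.161] twist 0.199
```

Request:
servo_tool --increments '[{"jaw": 1,"linear": [0.4,0.6,0.2],"twist": 0.2},{"jaw": 1,"linear": [0.9,1.4,0.6],"twist": 0.2},{"jaw": 1,"linear": [1.22,1.98,1.1],"twist": 0.2},{"jaw": 1,"linear": [1.22,1.98,1.7],"twist": 0.2},{"jaw": 1,"linear": [1.22,1.98,2.1],"twist": 0.2}]'

```text
clock: 18.68
eef_pos: [548.7, 205.9, 136.9]
tcp_rot: [-0.059, -3.14, 0.0]
ft_force: [0.4, -0.8, -2.4]
width: 56.0
```

Request:
servo_tool --increments '[{"jaw": 1,"linear": [0,0,0],"twist": 0},{"jaw": 1,"linear": [0,0,0],"twist": 0},{"jaw": 1,"linear": [0,0,0],"twist": 0}]'

```text
clock: 19.05
eef_pos: [549.9, 205.7, 138.9]
tcp_rot: [0.06, 3.139, 0.001]
ft_force: [0.2, -0.4, -2.9]
width: 55.6
```

```bash
python3 -c "
from h import *
import json
s=read_state();json.dump({k:list(map(float,s[k])) for k in('eef_pos','tcp_rot')},open('s14.json','w'))
im=cap('wrist','w14.png');go(549,205.5,91,177.8)"
```

```text
at [549.9 205.7 138.7] head 177.8 t 19.1 F [-0.4  0.6 -3.1] w 55.7 | lin [0.018, -0.004, 0.955] twist -0.0
```

View pics/w14.png

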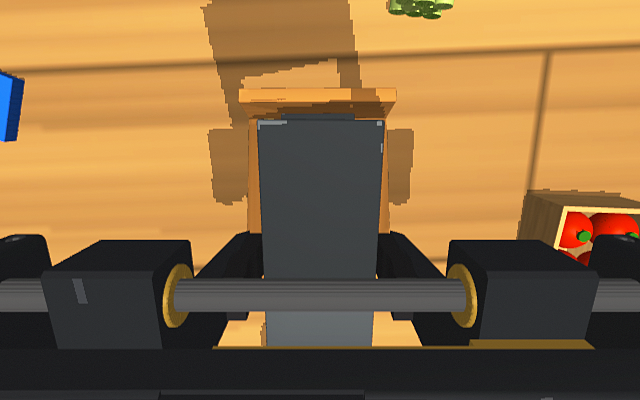

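The old tile's lower end peeps out at row 114, columns 281–356, ahead of the held tile (258–384). The lip spans columns 238–396. I'll compare their midlines.

```bash
python3 -c "
from h import *
import json
im=cv2.imread('pics/w14.png');cv2.imwrite('pics/w14z.png',cv2.resize(im[75:140,220:410],None,fx=4.2,fy=4.2,interpolation=cv2.INTER_CUBIC))
s=json.load(open('s14.json'));c=cam('wrist',s);T=R.from_rotvec(s['tcp_rot']).as_matrix()
f=lambda u,v,z:print((T.T@(onz(c,u,v,z)-s['eef_pos'])).round(1),z)
f(281,114,43.3);f(356,114,43.3);f(258,120,138.9+8.8);f(384,120,147.7)
f(238,89,62);f(396,89,62)
"
```

```text
[ 69.1 -28.2  95.5] 43.3
[69.1 28.8 95.5] 43.3
[ 65.2 -25.7  -8.9] 147.70000000000002
[65.2 29.  -8.9] 147.7
[ 85.4 -54.9  76.8] 62
[85.3 53.6 76.8] 62
```

View pics/w14z.png

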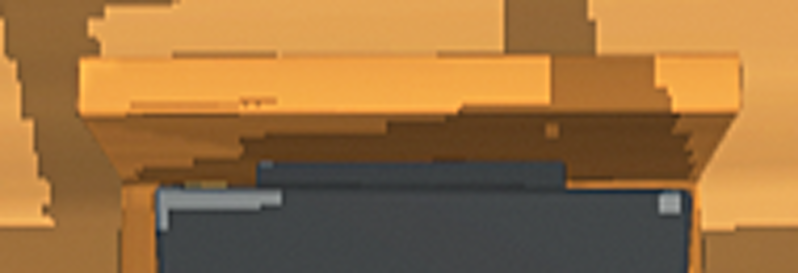

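The rest's midline reads about 1.5 mm to −y of the held tile, and the top view says the same, so I'll shift and go down towards contact.

Request:
servo_tool --increments '[{"jaw": 1,"linear": [0.02,-0.03,0.3],"twist": 0},{"jaw": 1,"linear": [0.02,-0.03,0.6],"twist": 0},{"jaw": 1,"linear": [0.02,-0.03,0.8],"twist": 0},{"jaw": 1,"linear": [0.02,-0.03,0.88],"twist": 0},{"jaw": 1,"linear": [0.02,-0.03,0.88],"twist": 0}]'

```text
clock: 19.73
eef_pos: [548.5, 204.3, 93.6]
tcp_rot: [-0.06, -3.141, 0.0]
ft_force: [0.7, -0.3, -2.3]
width: 55.6
```

Request:
servo_tool --increments '[{"jaw": 1,"linear": [0,0,0.06],"twist": 0},{"jaw": 1,"linear": [0,0,0.12],"twist": 0},{"jaw": 1,"linear": [0,0,0.18],"twist": 0},{"jaw": 1,"linear": [0,0,0.24],"twist": 0}]' --force 10

```text
clock: 20.23
eef_pos: [548.5, 204.2, 81.7]
tcp_rot: [0.06, 3.141, 0.0]
ft_force: [-1.3, -0.1, -2.2]
width: 55.7
```

Request:
servo_tool --increments '[{"jaw": 1,"linear": [0,0,0.05],"twist": 0},{"jaw": 1,"linear": [0,0,0.1],"twist": 0},{"jaw": 1,"linear": [0,0,0.14],"twist": 0},{"jaw": 1,"linear": [0,0,0.17],"twist": 0}]' --force 10

```text
clock: 20.72
eef_pos: [548.5, 204.3, 73.2]
tcp_rot: [0.06, 3.141, 0.0]
ft_force: [0.3, 0.2, -1.4]
width: 55.8
```

```bash
python3 -c "
from h import *
cap('wrist','w15.png');go(549,204,71,177.8)
im=cap('scene','s15.png')[:,:,::-1];cv2.imwrite('pics/s15d.png',cv2.resize(im[130:230,300:420],None,fx=5,fy=5,interpolation=cv2.INTER_CUBIC))"
```

```text
at [548.4 204.3  73. ] head 177.81 t 20.77 F [ 0.4  0.2 -2.1] w 55.8 | lin [-0.012, -0.005, 0.04] twist 0.001
```

View pics/w15.png

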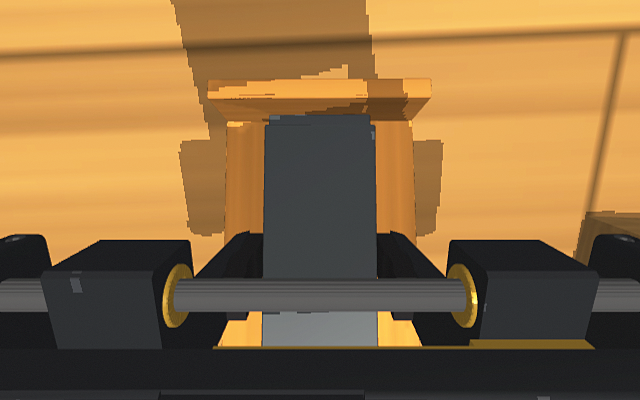

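View pics/s15d.png

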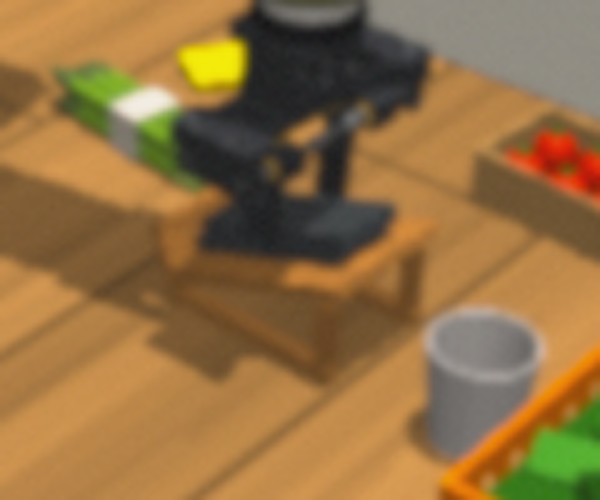

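The tile has tilted to the slope. Its lower end (264–376) is centred on the old tile and on the lip (207–432). I'll press it flush, then slide it down to the lip.

Request:
servo_tool --increments '[{"jaw": 1,"linear": [0,0,0.03],"twist": 0},{"jaw": 1,"linear": [0,0,0.05],"twist": 0},{"jaw": 1,"linear": [0.05,0,0.065],"twist": 0},{"jaw": 1,"linear": [0.1,0,0.08],"twist": 0}]' --force 10

```text
clock: 21.32
eef_pos: [544.6, 204.6, 70.7]
tcp_rot: [0.06, 3.137, 0.001]
ft_force: [1.9, -0.6, 5.8]
width: 55.8
```

Request:
servo_tool --increments '[{"jaw": 1,"linear": [0.04,0,0.015],"twist": 0},{"jaw": 1,"linear": [0.08,0,0.03],"twist": 0}]'

```text
clock: 21.58
eef_pos: [540.6, 204.7, 69.3]
tcp_rot: [0.06, 3.137, 0.001]
ft_force: [0.9, 0.0, 6.3]
width: 55.8
```

Request:
servo_tool --increments '[{"jaw": 1,"linear": [0.03,0,0.01],"twist": 0},{"jaw": 1,"linear": [0.06,0,0.02],"twist": 0}]'

```text
clock: 21.82
eef_pos: [538.7, 204.9, 68.6]
tcp_rot: [0.06, 3.134, 0.001]
ft_force: [7.9, 1.0, 4.5]
width: 55.7
```

Fx = 7.9 N, so the tile is against the lip. I'll release it and look.

Request:
servo_tool --increments '[{"jaw": 0.4,"linear": [0,0,0],"twist": 0},{"jaw": -1,"linear": [0,0,0],"twist": 0},{"jaw": -1,"linear": [0,0,0],"twist": 0},{"jaw": -1,"linear": [0,0,-0.5],"twist": 0},{"jaw": -1,"linear": [0,0,-1.4],"twist": 0}]'

```text
clock: 22.45
eef_pos: [535.4, 204.5, 136.1]
tcp_rot: [-0.06, -3.137, 0.001]
ft_force: [-0.5, -0.0, 0.8]
width: 88.2
```

Request:
servo_tool --increments '[{"jaw": -1,"linear": [-0.4,0,-1],"twist": 0},{"jaw": -1,"linear": [-0.8,0,-1.5],"twist": 0},{"jaw": -1,"linear": [-0.8,0,-1.5],"twist": 0},{"jaw": -1,"linear": [-0.8,0,-1.5],"twist": 0}]'

```text
clock: 22.95
eef_pos: [575.3, 203.2, 209.9]
tcp_rot: [-0.06, -3.138, 0.001]
ft_force: [-0.1, -0.1, 0.5]
width: 88.3
```

```bash
python3 -c "
from h import *
im=cap('wrist','w16.png');cv2.imwrite('pics/w16z.png',cv2.resize(im[60:270,220:420,::-1],None,fx=2.8,fy=2.8,interpolation=cv2.INTER_CUBIC));go(549,204,71,177.8)
im=cap('scene','s16.png')[:,:,::-1];cv2.imwrite('pics/s16d.png',cv2.resize(im[130:230,300:420],None,fx=5,fy=5,interpolation=cv2.INTER_CUBIC))"
```

```text
at [575.2 203.2 209.9] head 177.82 t 23.0 F [-0.3 -0.6  0. ] w 87.9 | lin [0.515, -0.003, 2.78] twist 0.002
```

View pics/w16z.png

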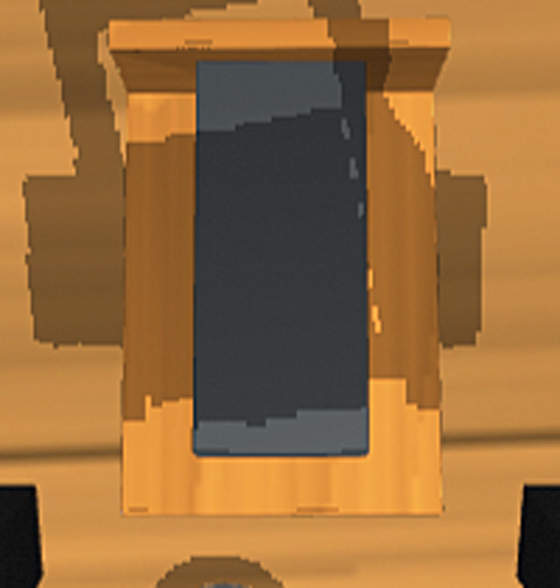

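View pics/s16d.png

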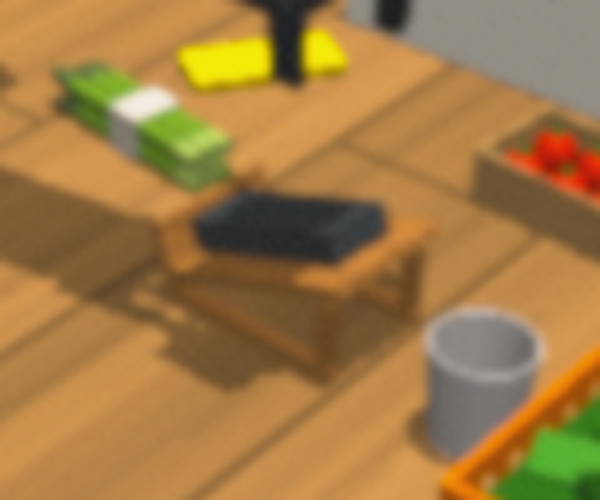

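The tile covers the old one, with side margins of 69 and 71 px in the zoom. I'll check its ends against the expected board position.

```bash
python3 -c "
from h import *
s={'eef_pos':[575.3,203.2,209.9],'tcp_rot':[-0.06,-3.138,0.001]};c=cam('wrist',s)
f=lambda x,y,z:onz(c,220+x/2.8,60+y/2.8,z).round(1)
lo=32+24*.9397;hi=lo+130*.342
L=[f(196,61,lo),f(366,61,lo)];U=[f(193,455,hi),f(369,455,hi)]
print(L,U);print([np.linalg.norm(a-b).round(1) for a,b in zip(L,U)],'expect lower x',485-24*.342,'upper',485-24*.342+130*.9397)
for a,b in zip(L,U):print(np.degrees(np.arctan2((b-a)[1],(b-a)[0])))
print('board R',f(436,93,32),f(441,515,83.3),'L',f(126,93,32),f(121,515,83.3))
"
```

```text
[array([475.4, 180.7,  54.6]), array([477.5, 236.8,  54.6])] [array([597.1, 176.3,  99. ]), array([599.2, 231.8,  99. ])]
[np.float64(129.6), np.float64(129.6)] expect lower x 476.792 upper 598.953
-2.070597135936702
-2.3526530281976084
board R [486.8 263.9  32. ] [627.2 257.6  83.3] L [482.6 153.1  32. ] [623.  148.6  83.3]
```

The tile's lower end is at x = 476.5, where a tile at the lip should be. Its heading is −2.2°, the same as the board, and it is centred to 0.3 mm. I'll move clear and take a last look.

Request:
servo_tool --increments '[{"jaw": -1,"linear": [0,-0.8,-0.8],"twist": 0},{"jaw": -1,"linear": [0,-1.8,-1],"twist": 0},{"jaw": -1,"linear": [0.8,-2.8,-1],"twist": 0},{"jaw": -1,"linear": [2.0,-3,-1],"twist": 0},{"jaw": -1,"linear": [3,-3,-1],"twist": 0}]'

```text
clock: 23.68
eef_pos: [418.1, 58.6, 260.8]
tcp_rot: [-0.062, -3.139, -0.0]
ft_force: [1.2, 0.1, 0.6]
width: 88.4
```

Request:
servo_tool --increments '[{"jaw": -1,"linear": [0,0,0],"twist": 0},{"jaw": -1,"linear": [0,0,0],"twist": 0},{"jaw": -1,"linear": [0,0,0],"twist": 0},{"jaw": -1,"linear": [0,0,0],"twist": 0}]'

```text
clock: 24.18
eef_pos: [421.3, 59.0, 261.4]
tcp_rot: [-0.06, -3.14, -0.0]
ft_force: [-0.1, 0.5, 0.2]
width: 87.9
```

```bash
python3 -c "
from h import *
cap('top','t17.png');cap('scene','s17.png')
go(549,204,71,177.8)"
```

```text
at [421.1  59.1 261.6] head 177.82 t 24.27 F [-0.1 -0.4  0.3] w 88.0 | lin [-2.448, 2.994, 3.81] twist 0.002
```

View pics/t17.png

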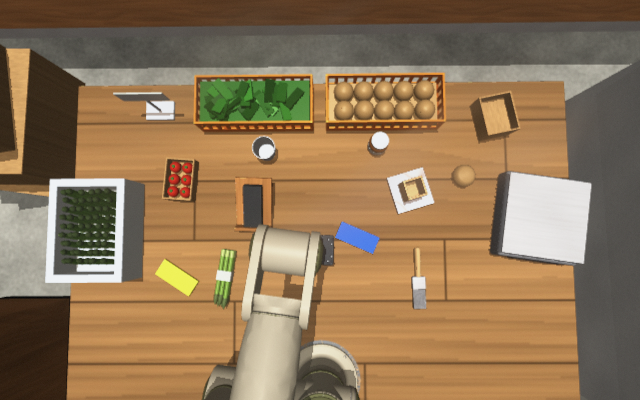

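View pics/s17.png

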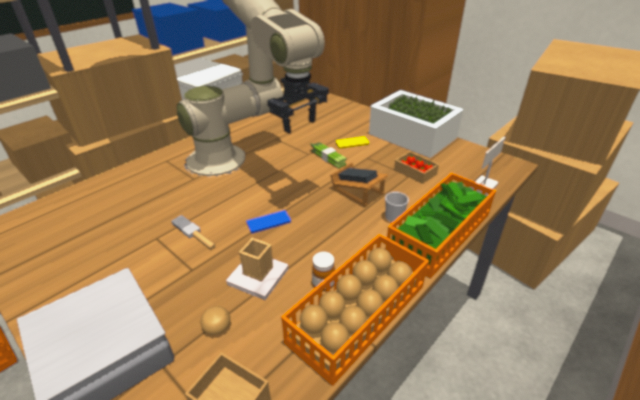

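The top and scene views show the measure mouth-up on the slab at (413,187), both tiles stacked on the rest at (253,205), and everything else where it was. The arm is clear, so I'm handing in.

```bash
python3 -c "
from station import *
print(job_done())"
```

```text
the job is handed in; nothing more can be done
None
```

The job is handed in at about 24 s of the 72 s: the measure stands mouth-up on the slab, and the loose tile lies on the old one against the lip. No verdict came back.

- **Measure:** My first try, pushing it over with shut fingers, failed because it slid about 26 mm instead of tipping. I then gripped it lightly off-centre so it swung onto its side, gripped it again near the mouth so it swung mouth-up, and set it on the slab.
    - **Last check, wrist view:** the base is within about 1 mm of the slab's middle, and its sides are lined up with the slab's edges.
    - **Disagreement:** coarse readings of the rim were further out, by about 3–5 mm in the top view and 4–5 mm in the wrist view. I trusted the base edge, since it lies at the slab's own height.
- **Tile:** I gripped it at its centre, let it tilt onto the slope between the pads, and slid it down until it pushed against the lip with about 8 N.
    - **Last check:** the lower end is within 0.5 mm of where the lip should be, and the tile is turned the same −2.2° as the board. It is centred to about 0.3 mm and hides the old tile completely.
- **Other goods:** they look unmoved in the last top and scene views, including the blue and yellow look-alikes. The highest force I saw was about 9 N.

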